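Loosen the display clip with a reversible ratchet

ROBOT

A 6-joint arm with a two-finger parallel gripper is mounted at the origin on the work surface. World frame = base frame: x ahead of the robot, y to its left, z up, the work surface at z = 0. Lengths are in m, angles in rad, forces in N, time in s.
With the tool pointing down it reaches from about 0.35 to 0.975 m from the base axis. Payload 4.9 kg.
Tool frame: the origin (TCP) lies on the centre line of the jaws, within the pads' length; the fingertips stand 25 mm ahead of it and the grasp point (between the pads) lies 6 mm ahead of it; z points along the fingers, y is the direction in which the jaws open and shut (so a half turn about z gives the same grasp; the last joint's range is limited). The gripper opens to 85 mm and grips with 20 to 120 N. Pads are 22 mm wide; open, the fingers measure 114 mm over their backs; the gripper's body (76 mm by 85 mm) begins 54 mm behind the grasp point. The pads swing forward as they close: fully open they stand 13 mm farther back than shut.
Start: joints at [-1.399, 0.053, 1.613, -0, 1.476, -0.119], TCP at [0.179, -0.599, 0.256] pointing down, gripper open.
Joint ranges: [-3.01, 3.01], [-1.01, 2.22], [0.06, 2.58], [-1.02, 4.17], [0.09, 2.62], [-3.14, 3.14]. Speed limits (rad/s): [2.57, 2.57, 3.14, 3.14, 3.14, 3.14].

INTERFACE

Orientations are given as a 3x3 rotation matrix whose columns are the frame's x, y, z axes.
In Python, from cell import * gives the robot as it stands.
- The arm moves only by the shell command python3 -m creep 'ROWS' [OPENING]. ROWS is JSON, a list of rows, each a list of 4 numbers: the shift along the world's x, y, z in mm, then the turn about the world's z in rad. In form: [[tx, ty, tz, yaw], ...]. A call has 1 to 5 rows; each row shifts and turns the commanded pose from where the row before left it; what a row does not reach is not made up. A row lasts 1/10 s, in which the tool goes at most 50 mm and 8.59 degrees, less where a joint would pass 70% of its speed; a pose out of reach is approached as far as the arm can. A call with a gripper value outside its range is refused whole. OPENING is the finger opening in mm, from 0 to 85.4, set as the call begins (- or left out, the last holds). The fingers move at their own pace and stop on an object; the grip force is fixed at half the most. Time passes only in rows, so rows that do not move let the fingers close. It gives the time, the measured TCP pose, the force and the opening at its end, in the units of the state.
- get_state(): the state, without advancing time (a new reading comes with each control period).
- snapshot(name): name is "scene" or "top"; returns a dict with "pixels" (384x512x3 uint8, red, green, blue), "K" (3x3 intrinsics, pixels), "extrinsics" (4x4, takes a point from camera to world coordinates). Camera axes: x right, y up, looking along -z (the intrinsics and any distortion apply to the point x, -y, -z); pixel columns grow to the right and rows downward; lengths in m; the calibration is good to about 2 mm. A picture is of the moment at which its call begins. There is no depth.
- close_job(): hands the job in, once; it reports no verdict.
The state is a dict: "clock": time; "qpos": joint angles; "qd": joint speeds; "joint_torque": joint torques, N m; "ee_pos": TCP position; "orientation": TCP orientation; "force": force on the tool from outside, world axes, zero at the start; "wrist_torque": the same for the moment, N m; "width": finger opening in m.
Only numpy, scipy, OpenCV 4.12 (cv2) and the standard library are available. Lean on these libraries where they do the work, as an engineer would, in place of code of your own. Each camera call takes 0.05 s, during which the arm holds its last target. There are 200 camera calls.

TASK

The white demo unit is held down by a steel clip on a hex bolt, and a ratchet, still set to tighten, sits on that bolt. Flip the ratchet's direction lever over to its other side, then work the handle to and fro to loosen the bolt (anticlockwise from above) until the clip has swung fully round and rests against its stop pin, without forcing it against the pin and without leaning hard on the two posts that limit the handle. Turn the clip only with the ratchet, leave the lever set to loosen, let go, and leave the things around it alone.

Things in the scene. Friction and masses are not known exactly. Their poses are not given: they have to be found in the camera images.
- mount: Fixed aluminium base plate 180 x 170 x 6 mm on the counter. Origin: on the counter, exactly on the vertical bolt axis about which bolt, clip and ratchet turn. Its x axis points from the bolt to the white display unit, y to the left of that, z up.
- unit_top (a point): Centre of the top of the white display unit (130 x 180 mm, 50 mm high), fixed to the mount 150 mm from the bolt along the mount's x axis. Its grey lip, 14 mm high, reaches from it towards the bolt under the clip.
- posts: Two fixed steel posts, 12 mm across and 68 mm high, at (-74, +67) and (-74, -67) mm in the mount's frame, that limit the handle's swing: the neck meets them at 100 mm from the bolt axis. Do not press on them with over 50 N (about 34 N at the grip). Origin and axes as for the mount.
- stop_pin: Fixed steel stop pin for the clip, 10 mm across, its top 32 mm above the counter, at (-14, +62) mm in the mount's frame. Origin: centre of its foot, on the base plate. The clip must rest on it but not be pressed on it with over 50 N (about 26 N at the grip; turning alone takes 5 to 10 N there).
- bolt: The hex bolt with the steel clip fixed to it: a flat arm 18 mm wide, 6 mm thick, reaching 75 mm out from the bolt axis along this body's x axis, 15 to 22 mm above the counter. Origin on the bolt axis at counter height. The bolt is stiff all the way: about 1.1 N m, so that with the handle's own drag it takes 5 to 10 N at the grip.
- clip_tip (a point): Point on the clip arm's centre line 70 mm from the bolt axis, 18.5 mm above the counter. In the mount's frame it starts between (70, 0) and (67, 21) mm, over the unit's lip; loosening turns it anticlockwise from above, until it is at (0, 70) mm, where the clip rests on the stop pin.
- handle_grip (a point): Centre of the ratchet handle's black grip, 145 mm from the bolt axis, 58 mm above the counter. The grip is a bar 18 mm wide and 20 mm high (48 to 68 mm above the counter), from 105 to 190 mm from the bolt axis; between bolt and grip is a steel neck 16 mm wide. The point's x axis points along the handle to the bolt.
- head_top (a point): Centre of the top of the ratchet's round steel head (50 mm across), on the bolt axis, 70 mm above the counter. The socket below it is on the bolt already and stays there. Head and neck are 65 to 70 mm high.
- lever_tip (a point): Near the free end of the small dark direction lever, 80 mm above the counter, 28 mm from its upright pivot, which lies on the handle's centre line 36 mm from the bolt axis. The lever is a tab 34 mm long, 8 mm thick, 19 mm high on top of the head (71 to 90 mm above the counter). Its free end points towards the handle and leans 0.45 rad to the side towards which the ratchet drives.
- dir_lever (a joint): Direction lever: 0 = tighten, as found, leaning to the handle's clockwise side seen from above; 0.9 rad = loosen, leaning to the anticlockwise side. A growing value turns it anticlockwise. An over-centre spring holds it: about 3 N at the tip starts it, and past 0.45 rad it snaps over. It twitches by up to 0.2 rad as the ratchet clicks.
- ratchet (a joint): Handle swing, rad: 0 = along the mount's -x, positive = anticlockwise from above. The posts stop it at -0.6 and +0.6. The handle alone drags with 0.35 N m. Set to loosen, it turns the bolt when swung to positive and clicks back the other way (under 5 N at the grip). Up to 0.27 rad of a stroke is lost before the pawl catches; under load it gives about 0.03 rad per 10 N; one stroke is not always enough.
- handset: Bystander: grey cordless handset 45 x 130 x 22 mm, lying loose beside the mount. Origin: centre of its underside.
- lamp_carton: Bystander: small carton with a blue band, 75 x 75 x 90 mm. Origin: centre of its underside.
- power_brick: Bystander: black power supply 50 x 85 x 30 mm, beside the unit. Origin: centre of its underside.

How it is judged:
By the outcome, as a careful person would: the job done as asked, in the order asked, and still so for the second after the job is handed in, with the robot touching nothing.
It also fails if it takes over 72 s, if anything falls off the work surface, if the arm or the gripper's body presses on something with over 40 N, if the wrist force passes 120 N, or if a joint passes its speed limit or range.

## Working session

There is one attempt and no reset: what is moved stays moved. The work goes in short steps, Python scripts to look and compute and a shell command to move; the robot and the scene stay as the last step left them, time stands still between calls to the robot, and variables do not carry over. Pictures are saved under pics/ and viewed, about 8 in all and at most 12, crops included, and the job is handed in when it is done.

```bash
mkdir -p pics; ls; python3 - <<'E'
from cell import *
import cv2,numpy as np
for n in("top","scene"):
    s=snapshot(n); cv2.imwrite(f"pics/{n}0.png",cv2.resize(s["pixels"][:,:,::-1],(768,576),interpolation=cv2.INTER_CUBIC))
    print(n,s["K"],s["extrinsics"],[k for k in s])
print(get_state())
E
```

```text
pics
top [[458.90333786   0.         256.23671727]
 [  0.         458.90333786 198.2798771 ]
 [  0.           0.           1.        ]] [[ 0.00540673  0.98386919 -0.17880765  0.462128  ]
 [-0.99989259  0.00775505  0.01243687  0.02117471]
 [ 0.01362292  0.1787212   0.98380544  1.15447686]
 [ 0.          0.          0.          1.        ]] ['pixels', 'K', 'extrinsics']
scene [[363.54225643   0.         257.43699273]
 [  0.         363.54225643 189.41204402]
 [  0.           0.           1.        ]] [[ 0.85840481 -0.36334445  0.36210771  0.9016419 ]
 [ 0.51268621  0.58408127 -0.62928683 -0.4433088 ]
 [ 0.01714755  0.72583047  0.68765986  0.56690375]
 [ 0.          0.          0.          1.        ]] ['pixels', 'K', 'extrinsics']
{'clock': 0.1, 'qpos': array([-1.39901307e+00,  5.33164069e-02,  1.61417061e+00,  1.20387262e-05,
        1.47601412e+00, -1.18956894e-01]), 'qd': array([-3.88173893e-04, -1.64425578e-03, -2.12057142e-03, -1.91738202e-06,
       -1.40555066e-03, -8.18383063e-04]), 'joint_torque': array([-6.41683570e-06, -3.94905925e+01, -3.71363783e+01, -9.68562676e-05,
        3.93556460e-03,  1.51488268e-05]), 'ee_pos': array([ 0.17910201, -0.59823952,  0.25516175]), 'orientation': array([[ 9.58032331e-01,  2.86659996e-01, -3.14428118e-04],
       [ 2.86660070e-01, -9.58030511e-01,  1.88244757e-03],
       [ 2.38390682e-04, -1.89357962e-03, -9.99998179e-01]]), 'force': array([-0.24514012, -0.11662482, -0.03090097]), 'wrist_torque': array([ 0.06114539,  0.01458496, -0.0390819 ]), 'width': 0.0853881249326771}
```

View pics/top0.png

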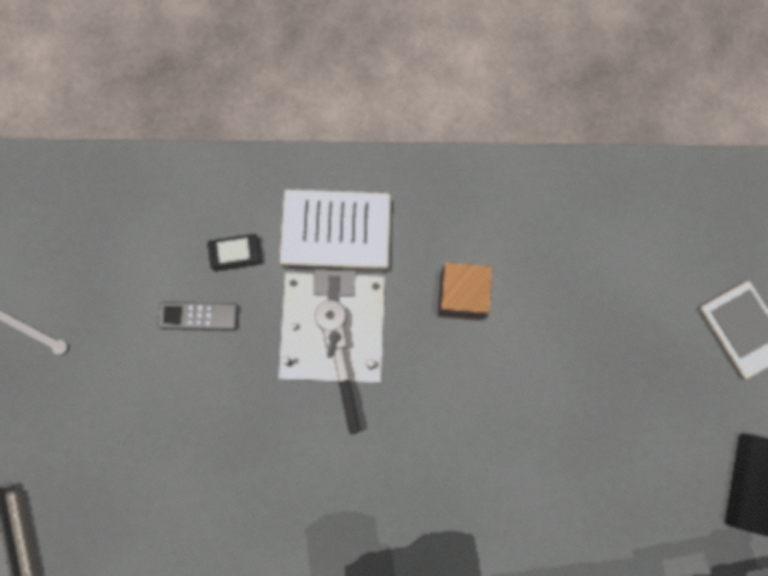

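View pics/scene0.png

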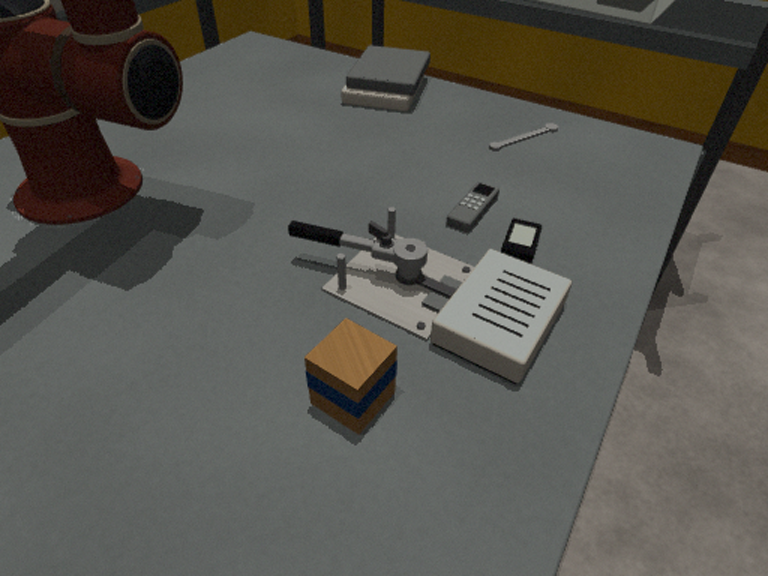

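```bash
cat > h.py <<'E'
from cell import *
import cv2,numpy as np
def crop(n,c0,r0,w,h,f,name):
    s=snapshot(n); cv2.imwrite("pics/"+name,cv2.resize(s["pixels"][r0:r0+h,c0:c0+w,::-1],None,fx=f,fy=f,interpolation=cv2.INTER_CUBIC)); return s
def px2w(s,u,v,z):
    K,E=s["K"],s["extrinsics"]
    d=E[:3,:3]@np.array([(u-K[0,2])/K[0,0],-(v-K[1,2])/K[1,1],-1]); o=E[:3,3]
    return (o+d*(z-o[2])/d[2])[:2]*1000
def w2px(s,p):
    K,E=s["K"],s["extrinsics"]
    c=E[:3,:3].T@(np.array(p)/1000-E[:3,3]); return np.array([K[0,0]*c[0]/-c[2]+K[0,2],K[1,1]*-c[1]/-c[2]+K[1,2]])
E
python3 -c "
from h import *
crop('top',180,170,90,120,5,'a.png')"
```

```text
(no output)
```

View pics/a.png

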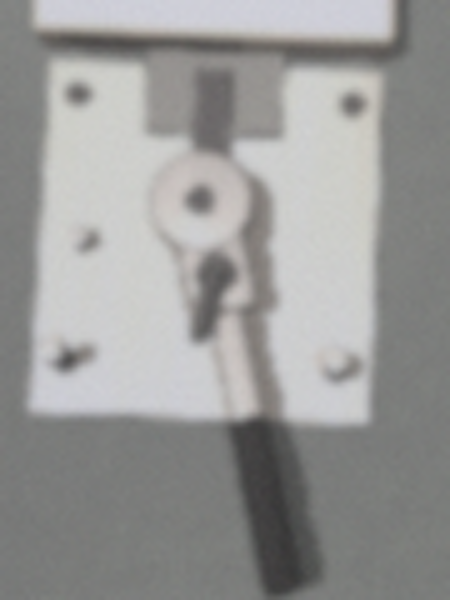

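```bash
python3 -c "
from h import *
s=snapshot('top')
P=lambda u,v,z:px2w(s,180+u/5-.4,170+v/5-.4,z/1000)
h=P(200,199,70);print('head',h)
g0=P(250,420,68);g1=P(283,590,68);print('grip',g0,g1,np.hypot(*(g0-h)),np.hypot(*(g1-h)))
d=g1-h;print('handle ang rel -x',np.arctan2(-d[1],-d[0]))
print('lever piv,tip',P(214,270,90),P(202,336,90))
print('posts',P(62,352,68),P(340,364,68))
print('plate',[P(*q,6) for q in((48,55),(384,68),(370,424),(30,412))])
print('clip',P(215,70,22))
"
```

```text
head [631.54321742  94.84763384]
grip [526.79979247  69.40744198] [448.34756252  52.84753357] 107.7886284910319 187.9485472044752
handle ang rel -x 0.22536889945055413
lever piv,tip [594.96272995  86.30712564] [564.11173305  91.29725377]
posts [558.20656575 158.69407927] [553.40257707  27.29032072]
plate [array([715.45289402, 178.29992309]), array([710.0907357 ,   6.45031988]), array([528.88185846,  12.45021469]), array([533.76553992, 181.51486677])]
clip [704.89421288  91.84861182]
```

```bash
R='[22.2,42.5,0,0]'
python3 -m creep '[[22,42,0,0],[22,42,0,0],[22,42,0,0],[22,42,0,0],[22,42,0,0]]' 0
python3 -m creep '[[22,42,0,0],[22,42,0,0],[22,42,0,0],[22,42,0,0],[22,42,0,0]]'
python3 -m creep '[[22,42,0,0],[22,42,0,0],[22,42,0,0],[22,42,0,0],[22,42,0,0]]'
python3 -m creep '[[22,42,0,0],[22,42,0,0],[0,0,0,0]]'
```

```text
clock: 0.7
ee_pos: [0.2896, -0.387, 0.2561]
orientation: [[0.958, 0.286, 0.0], [0.286, -0.958, 0.0], [0.0, -0.0, -1.0]]
force: [0.3, 0.8, -0.1]
width: 0.0126
clock: 1.2
ee_pos: [0.3996, -0.1769, 0.2564]
orientation: [[0.958, 0.286, 0.001], [0.286, -0.958, -0.0], [0.001, 0.001, -1.0]]
force: [0.7, 0.4, 0.9]
width: 0.0001
clock: 1.7
ee_pos: [0.5097, 0.0333, 0.2563]
orientation: [[0.958, 0.287, 0.0], [0.287, -0.958, -0.0], [0.0, 0.0, -1.0]]
force: [0.0, -0.9, 0.8]
width: 0.0003
clock: 2.0
ee_pos: [0.5542, 0.1195, 0.2555]
orientation: [[0.956, 0.292, -0.001], [0.292, -0.956, 0.001], [-0.0, -0.002, -1.0]]
force: [-0.7, -0.2, -0.1]
width: -0.0004
```

```bash

python3 -m creep '[[0,3,-40,0],[0,3,-40,0],[0,0,-40,0],[0,0,-32,0],[0,0,0,0]]'
python3 -c "
from h import *
crop('top',180,170,90,120,5,'b.png')"
```

```text
clock: 2.5
ee_pos: [0.5487, 0.1204, 0.0984]
orientation: [[0.958, 0.286, -0.012], [0.286, -0.958, -0.001], [-0.011, -0.002, -1.0]]
force: [-0.9, 0.2, -0.4]
width: -0.0003
```

View pics/b.png

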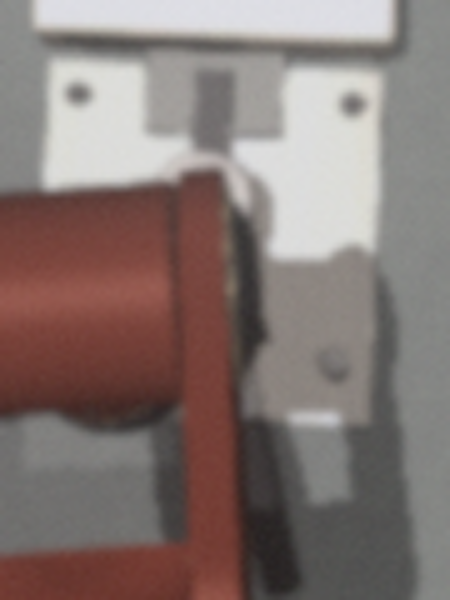

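```bash

python3 -m creep '[[3,2,3,0],[0,0,0,0]]'
python3 -c "
from h import *
s=crop('scene',185,130,120,90,6,'c.png')
print(get_state()['ee_pos'],get_state()['force'])"
```

```text
clock: 2.75
ee_pos: [0.5588, 0.1235, 0.1111]
orientation: [[0.958, 0.287, 0.006], [0.287, -0.958, 0.001], [0.006, 0.001, -1.0]]
force: [-0.5, 0.2, -0.1]
width: 0.0002
[0.55849841 0.12344331 0.11075302] [1.06171264 0.41103416 0.19653723]
```

View pics/c.png

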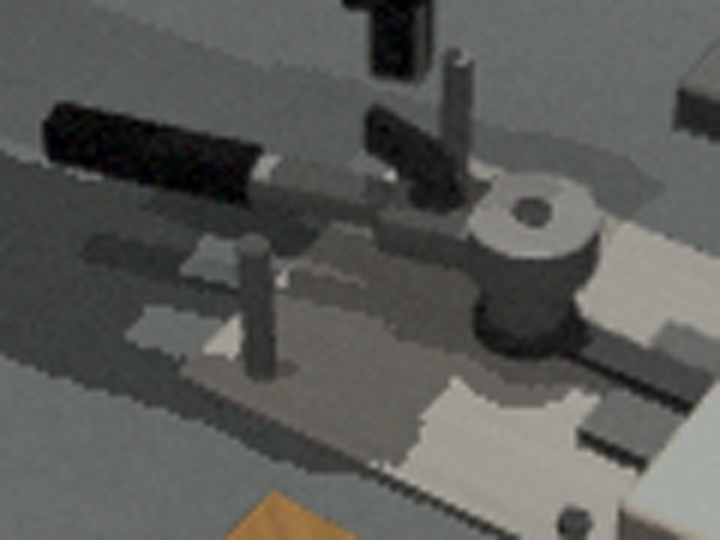

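```bash

python3 -m creep '[[0,0,-8,0],[0,0,0,0],[2,-8,0,0],[0,0,0,0]]' | grep -v ori
python3 -m creep '[[1.5,-6,0,0],[0,0,0,0]]'| grep -v ori
python3 -m creep '[[1,-5,0,0],[0,0,0,0]]'| grep -v ori
python3 -m creep '[[1,-5,0,0],[0,0,0,0]]'| grep -v ori
python3 -m creep '[[1,-4,0,0],[0,0,0,0]]'| grep -v ori
python3 -c "
from h import *
s=crop('scene',185,130,120,90,6,'d.png')"
```

```text
clock: 3.2
ee_pos: [0.5584, 0.1145, 0.0993]
force: [0.2, 0.9, 0.4]
width: 0.0001
clock: 3.4
ee_pos: [0.5592, 0.1091, 0.0991]
force: [-1.7, 2.1, 0.1]
width: 0.0001
clock: 3.6
ee_pos: [0.5604, 0.104, 0.099]
force: [-1.6, 0.9, -1.0]
width: 0.0003
clock: 3.8
ee_pos: [0.5623, 0.0985, 0.0995]
force: [-0.2, 0.2, 0.5]
width: -0.0001
clock: 4.0
ee_pos: [0.5633, 0.0947, 0.0997]
force: [0.7, 0.3, -0.6]
width: -0.0002
```

View pics/d.png

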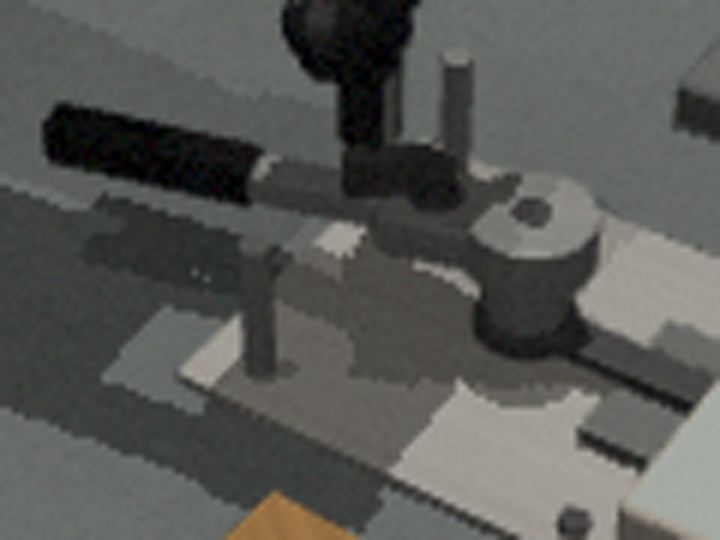

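```bash
python3 -c "
from h import *
s=snapshot('scene')
B=np.array([631.5,94.8]);h=.225
e=lambda a:np.array([-np.cos(a),-np.sin(a)])
P=B+36*e(h)
for q in(0,.2,.45,.7,.9):
    t=P+34*e(h-.45+q); print(q,(w2px(s,[*t,90])-[185,130]+.5)*6,(w2px(s,[*t,71])-[185,130]+.5)*6)
print((w2px(s,[*P,90])-[185,130]+.5)*6,(w2px(s,[*B,70])-[185,130]+.5)*6)
"
```

```text
0 [374.0487166  108.29468534] [374.19831239 149.90028456]
0.2 [362.11419793 117.1150601 ] [362.45994432 158.78126314]
0.45 [351.49834952 130.02080178] [352.02159953 171.76945545]
0.7 [346.34433631 144.32320564] [346.95726624 186.15618743]
0.9 [346.46477095 156.20055146] [347.07954799 198.09843946]
[442.05956211 149.37798971] [537.04708146 214.308921  ]
```

```bash

python3 -m creep '[[-2,8,0,0],[0,0,40,0],[-18,-12,20,0],[-30,-15,0,-0.065],[-28,-15,0,0]]' 40| grep -v ori
python3 -m creep '[[0,0,0,0],[0,0,0,0]]'
```

```text
clock: 4.6
ee_pos: [0.4844, 0.0615, 0.1605]
force: [-0.7, -1.4, 1.2]
width: 0.04
clock: 4.8
ee_pos: [0.4845, 0.0616, 0.1594]
orientation: [[0.975, 0.224, 0.001], [0.224, -0.975, 0.0], [0.001, -0.0, -1.0]]
force: [-1.2, 0.7, 0.9]
width: 0.0398
```

```bash

python3 -m creep '[[0,0,-40,0],[0,0,-30,0],[0,0,0,0]]' | grep -v ori
python3 -m creep '[[0,0,-26,0],[0,0,0,0]]' | grep -v ori
python3 -m creep '[[0,0,0,0],[0,0,0,0]]' 24
python3 -c "
from h import *
s=crop('scene',155,110,140,100,5,'e.png')"
```

```text
clock: 5.1
ee_pos: [0.4819, 0.0619, 0.0849]
force: [0.1, 0.1, 0.2]
width: 0.0401
clock: 5.3
ee_pos: [0.4838, 0.0617, 0.0619]
force: [-0.5, 0.6, -1.0]
width: 0.0404
clock: 5.5
ee_pos: [0.4862, 0.0614, 0.0653]
orientation: [[0.975, 0.224, 0.003], [0.224, -0.975, -0.0], [0.003, 0.001, -1.0]]
force: [1.1, -0.4, 0.5]
width: 0.0239
```

View pics/e.png

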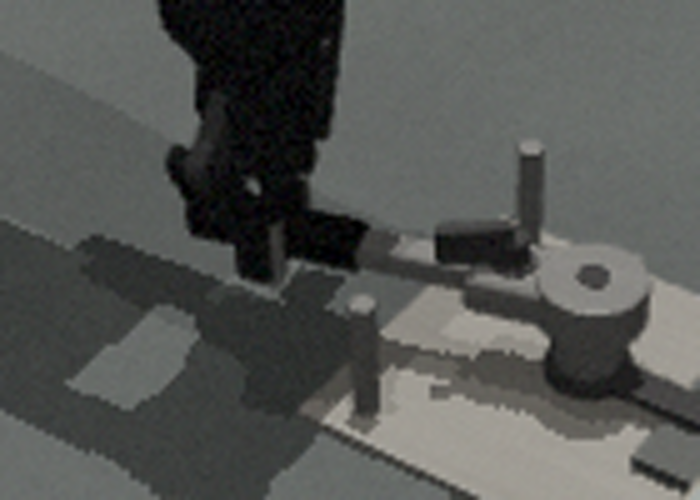

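```bash
python3 -c "
import numpy as np
r=149.1
h=np.array([.226,.1,0,-.1,-.2,-.3,-.4,-.48,-.54,-.57])
p=np.c_[-r*np.cos(h),-r*np.sin(h)]
print(np.c_[h[1:],np.diff(p,axis=0).round(1),np.diff(h).round(3)])
h=np.arange(-.58,.57,.1);p=np.c_[-r*np.cos(h),-r*np.sin(h)]
print(np.c_[h[1:],np.diff(p,axis=0).round(1)])"
```

```text
[[ 0.1   -3.    18.5   -0.126]
 [ 0.    -0.7   14.9   -0.1  ]
 [-0.1    0.7   14.9   -0.1  ]
 [-0.2    2.2   14.7   -0.1  ]
 [-0.3    3.7   14.4   -0.1  ]
 [-0.4    5.1   14.    -0.1  ]
 [-0.48   5.1   10.8   -0.08 ]
 [-0.54   4.4    7.8   -0.06 ]
 [-0.57   2.4    3.8   -0.03 ]]
[[ -0.48  -7.5  -12.9 ]
 [ -0.38  -6.2  -13.5 ]
 [ -0.28  -4.8  -14.1 ]
 [ -0.18  -3.4  -14.5 ]
 [ -0.08  -1.9  -14.8 ]
 [  0.02  -0.4  -14.9 ]
 [  0.12   1.   -14.9 ]
 [  0.22   2.5  -14.7 ]
 [  0.32   4.   -14.4 ]
 [  0.42   5.4  -13.9 ]
 [  0.52   6.7  -13.3 ]]
```

```bash

python3 -m creep '[[-3,18.5,0,-0.126],[-0.7,14.9,0,-0.1],[0.7,14.9,0,-0.1]]' | grep -v ori
python3 -m creep '[[2.2,14.7,0,-0.1],[3.7,14.4,0,-0.1],[5.1,14,0,-0.1],[0,0,0,0]]' 
python3 -c "
from h import *
s=crop('scene',155,110,140,100,5,'f.png')"
```

```text
clock: 5.85
ee_pos: [0.4829, 0.1095, 0.0652]
force: [1.0, -3.3, 0.1]
width: 0.0234
clock: 6.25
ee_pos: [0.4942, 0.1538, 0.0651]
orientation: [[0.922, -0.388, 0.003], [-0.388, -0.922, 0.001], [0.003, -0.002, -1.0]]
force: [0.1, 0.3, 0.4]
width: 0.0236
```

View pics/f.png

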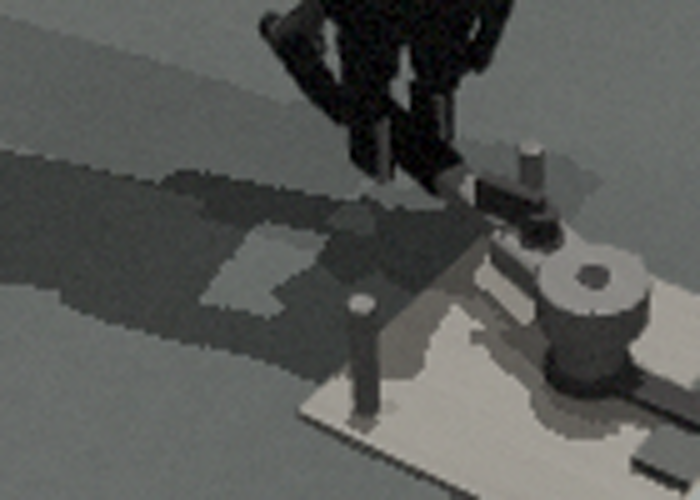

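```bash

python3 -m creep '[[5.1,10.8,0,-0.08],[0,0,0,0]]' | grep -v ori
python3 -m creep '[[4.4,7.8,0,-0.06],[0,0,0,0]]' | grep -v ori
python3 -m creep '[[-4.4,-7.8,0,0.06],[-5.1,-10.8,0,0.08],[-5.1,-14,0,0.1]]' | grep -v ori
python3 -m creep '[[-3.7,-14.4,0,0.1],[-2.2,-14.7,0,0.1]]' | grep -v ori
python3 -m creep '[[-0.7,-14.9,0,0.1],[0,0,0,0]]' | grep -v ori
```

```text
clock: 6.5
ee_pos: [0.4984, 0.1636, 0.064]
force: [-0.1, -0.6, 0.1]
width: 0.0239
clock: 6.7
ee_pos: [0.5023, 0.171, 0.0636]
force: [-0.1, -0.1, -0.0]
width: 0.0237
clock: 7.0
ee_pos: [0.4889, 0.1401, 0.0639]
force: [8.2, 9.0, -5.6]
width: 0.024
clock: 7.2
ee_pos: [0.4828, 0.1108, 0.0639]
force: [7.0, 9.5, -4.9]
width: 0.024
clock: 7.4
ee_pos: [0.4812, 0.0938, 0.0637]
force: [-0.4, -0.4, -0.4]
width: 0.0241
```

```bash

python3 -m creep '[[0.7,-14.9,0,0.1],[2.2,-14.7,0,0.1]]' | grep -v ori
python3 -m creep '[[3.7,-14.4,0,0.1],[5.1,-14,0,0.1]]' | grep -v ori
python3 -m creep '[[5.1,-10.8,0,0.08],[0,0,0,0]]' | grep -v ori
python3 -m creep '[[2.5,-4.8,0,0.03],[0,0,0,0]]'
python3 -c "
from h import *
s=crop('top',180,160,100,110,5,'g.png')
s=crop('scene',205,120,130,90,6,'g2.png')
print(get_state()['ee_pos'],get_state()['force'])"
```

```text
clock: 7.6
ee_pos: [0.4842, 0.0669, 0.0638]
force: [2.8, 12.0, -1.2]
width: 0.0239
clock: 7.8
ee_pos: [0.4927, 0.0385, 0.0637]
force: [1.8, 10.6, 1.1]
width: 0.0237
clock: 8.0
ee_pos: [0.498, 0.0258, 0.0635]
force: [-0.0, 1.5, 0.1]
width: 0.0239
clock: 8.2
ee_pos: [0.4998, 0.0222, 0.0634]
orientation: [[0.873, 0.488, -0.001], [0.488, -0.873, 0.003], [0.001, -0.004, -1.0]]
force: [-1.1, 5.7, 3.2]
width: 0.0239
[0.49976582 0.0221437  0.06337826] [-0.97826095  6.45649278  1.94743012]
```

View pics/g2.png

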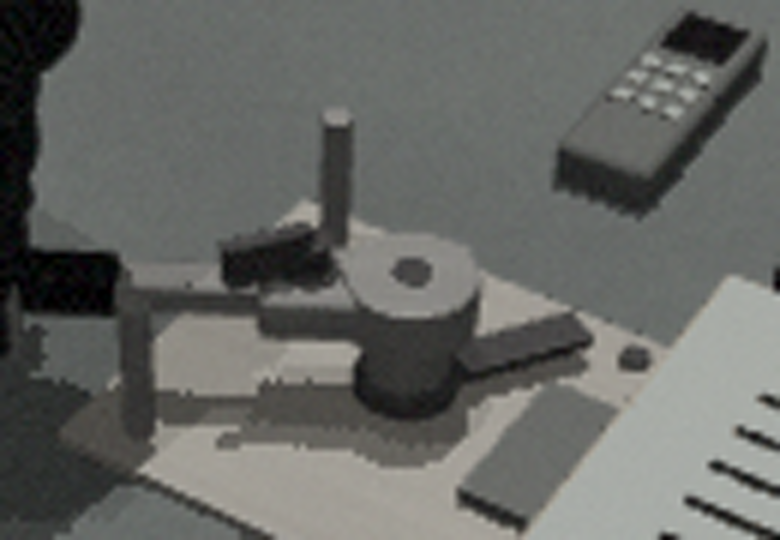

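```bash
python3 -c "
from h import *
s=snapshot('scene')
B=np.array([631.5,94.8])
t=px2w(s,205+580/6-.4,120+328/6-.4,.022)-B; print(t,np.hypot(*t),np.arctan2(t[1],t[0])+.029)
r=149.1
for h in([.51,.4,.3,.2,.1,0,-.1,-.2,-.3,-.4,-.48,-.54],):
  h=np.array(h);p=np.c_[-r*np.cos(h),-r*np.sin(h)]
  print(np.c_[h[1:],np.diff(p,axis=0).round(1)])
"
```

```text
[42.52579341 56.74676656] 70.91289459324378 0.9566819629855062
[[ 0.4  -7.2  14.7 ]
 [ 0.3  -5.1  14.  ]
 [ 0.2  -3.7  14.4 ]
 [ 0.1  -2.2  14.7 ]
 [ 0.   -0.7  14.9 ]
 [-0.1   0.7  14.9 ]
 [-0.2   2.2  14.7 ]
 [-0.3   3.7  14.4 ]
 [-0.4   5.1  14.  ]
 [-0.48  5.1  10.8 ]
 [-0.54  4.4   7.8 ]]
```

```bash

python3 -m creep '[[-7.2,14.7,0,-0.11],[-5.1,14,0,-0.1],[-3.7,14.4,0,-0.1],[-2.2,14.7,0,-0.1],[-0.7,14.9,0,-0.1]]' | grep -v ori
python3 -m creep '[[0.7,14.9,0,-0.1],[2.2,14.7,0,-0.1],[3.7,14.4,0,-0.1],[5.1,14,0,-0.1],[0,0,0,0]]' | grep -v ori
python3 -m creep '[[5.1,10.8,0,-0.08],[0,0,0,0]]' | grep -v ori
python3 -m creep '[[4.4,7.8,0,-0.06],[0,0,0,0]]' | grep -v ori
python3 -m creep '[[-4.4,-7.8,0,0.06],[-5.1,-10.8,0,0.08],[-5.1,-14,0,0.1]]' | grep -v ori
python3 -m creep '[[-3.7,-14.4,0,0.1],[-2.2,-14.7,0,0.1]]' | grep -v ori
python3 -m creep '[[-0.4,-7.5,0,0.05],[-0.3,-7.5,0,0.05],[0,0,0,0]]' | grep -v ori
python3 -c "
from h import *
s=snapshot('top');cv2.imwrite('pics/t.png',s['pixels'])"
```

```text
clock: 8.85
ee_pos: [0.4809, 0.0932, 0.0635]
force: [-0.5, -3.2, 2.6]
width: 0.0242
clock: 9.35
ee_pos: [0.4931, 0.1524, 0.0634]
force: [0.6, -0.6, 0.5]
width: 0.0238
clock: 9.55
ee_pos: [0.4981, 0.1625, 0.0633]
force: [0.2, 0.6, 0.1]
width: 0.024
clock: 9.75
ee_pos: [0.5024, 0.17, 0.0632]
force: [-0.6, -0.2, 0.4]
width: 0.0241
clock: 10.05
ee_pos: [0.4884, 0.1375, 0.0636]
force: [5.3, 4.1, -0.3]
width: 0.0242
clock: 10.25
ee_pos: [0.4831, 0.1098, 0.0638]
force: [7.0, 10.2, -6.0]
width: 0.0238
clock: 10.55
ee_pos: [0.4823, 0.0938, 0.0638]
force: [2.8, 5.2, -1.9]
width: 0.024
```

```bash

python3 -m creep '[[0.4,-7.5,0,0.05],[0.6,-7.5,0,0.05],[0,0,0,0]]' | grep -v ori
python3 -c "
from h import *
s=crop('scene',205,120,130,90,6,'i.png')"
```

```text
clock: 10.9
ee_pos: [0.4832, 0.0792, 0.0638]
force: [1.9, 5.4, -0.6]
width: 0.024
```

View pics/i.png

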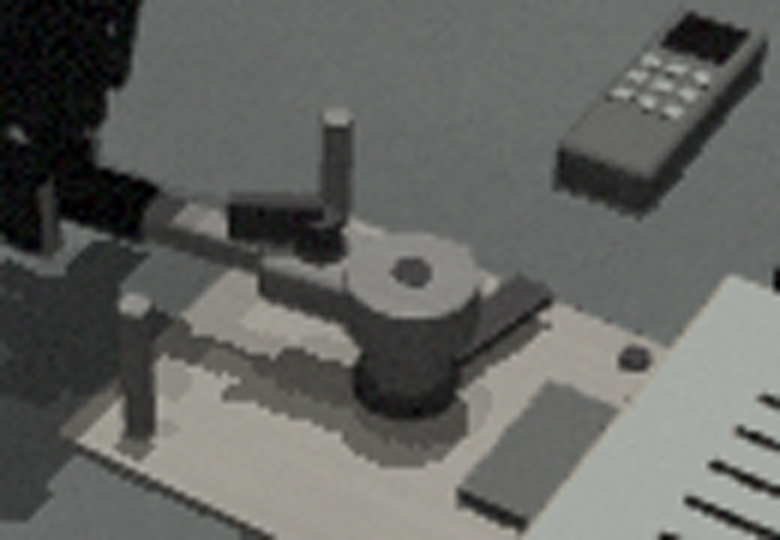

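```bash
python3 -c "
from h import *
s=snapshot('scene')
B=np.array([631.5,94.8])
t=px2w(s,205+536/6-.4,120+288/6-.4,.022)-B; print(t,np.hypot(*t),np.arctan2(t[1],t[0])+.029)
for a in (1.2,1.3,1.57): print(a,(w2px(s,[*(B+75*np.array([np.cos(a-.029),np.sin(a-.029)])),22])-[205,120]+.5)*6)
r=149.1
h=np.arange(.1,.56,.03);p=np.c_[-r*np.cos(h),-r*np.sin(h)]
print(np.c_[h[1:],np.diff(p,axis=0).round(1)])
"
```

```text
[17.5923402  69.06496416] 71.27032838312184 1.3503787379861139
1.2 [563.44617668 298.81173493]
1.3 [550.07909654 288.96495228]
1.57 [508.39386344 267.05295567]
[[ 0.13  0.5  -4.4 ]
 [ 0.16  0.6  -4.4 ]
 [ 0.19  0.8  -4.4 ]
 [ 0.22  0.9  -4.4 ]
 [ 0.25  1.   -4.3 ]
 [ 0.28  1.2  -4.3 ]
 [ 0.31  1.3  -4.3 ]
 [ 0.34  1.4  -4.2 ]
 [ 0.37  1.6  -4.2 ]
 [ 0.4   1.7  -4.1 ]
 [ 0.43  1.8  -4.1 ]
 [ 0.46  1.9  -4.  ]
 [ 0.49  2.   -4.  ]
 [ 0.52  2.2  -3.9 ]
 [ 0.55  2.3  -3.8 ]]
```

```bash

python3 -m creep '[[0.5,-4.4,0,0.03],[0.6,-4.4,0,0.03],[0,0,0,0]]' | grep -v ori
python3 -m creep '[[0.8,-4.4,0,0.03],[0.9,-4.4,0,0.03],[0,0,0,0]]' | grep -v ori
python3 -m creep '[[1,-4.3,0,0.03],[0,0,0,0]]' | grep -v ori
python3 -m creep '[[0.5,-2.1,0,0.015],[0,0,0,0]]' | grep -v ori
```

```text
clock: 11.3
ee_pos: [0.4844, 0.0709, 0.0638]
force: [3.7, 6.8, -1.0]
width: 0.0243
clock: 11.6
ee_pos: [0.4861, 0.0621, 0.0639]
force: [4.3, 7.7, -0.8]
width: 0.0241
clock: 11.8
ee_pos: [0.4871, 0.0579, 0.0639]
force: [3.9, 7.5, -0.9]
width: 0.0238
clock: 12.0
ee_pos: [0.4876, 0.0561, 0.0638]
force: [4.2, 8.9, -1.3]
width: 0.0239
```

```bash

python3 -m creep '[[0.6,-2.1,0,0.015],[0,0,0,0]]' | grep -E 'pos|force'
python3 -m creep '[[0.6,-2.1,0,0.015],[0,0,0,0]]' | grep -E 'pos|force'
python3 -m creep '[[0.6,-2.1,0,0.015],[0,0,0,0]]' | grep -E 'pos|force'
```

```text
ee_pos: [0.4882, 0.0541, 0.0639]
force: [3.5, 10.0, -0.5]
ee_pos: [0.4888, 0.052, 0.0639]
force: [4.3, 9.9, -0.4]
ee_pos: [0.4894, 0.0499, 0.0639]
force: [4.3, 8.7, 0.4]
```

```bash

python3 -c "
from h import *
s=crop('scene',255,140,60,45,12,'j.png')"
```

```text
(no output)
```

View pics/j.png

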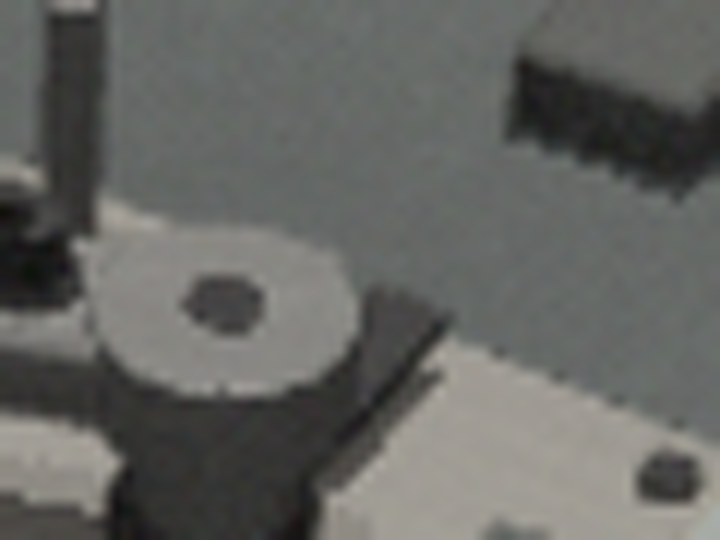

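```bash

python3 -m creep '[[0.6,-2.1,0,0.015],[0,0,0,0]]' | grep -E 'pos|force'
python3 -m creep '[[0.4,-1.4,0,0.01],[0,0,0,0]]' | grep -E 'pos|force'
```

```text
ee_pos: [0.49, 0.0479, 0.0639]
force: [4.1, 10.4, -0.1]
ee_pos: [0.4904, 0.0466, 0.0639]
force: [4.0, 10.1, -0.6]
```

```bash

python3 -m creep '[[0.4,-1.4,0,0.01],[0,0,0,0]]' | grep -E 'pos|force'
python3 -m creep '[[0.4,-1.4,0,0.01],[0,0,0,0]]' | grep -E 'pos|force'
```

```text
ee_pos: [0.4908, 0.0455, 0.0639]
force: [3.6, 11.7, -0.6]
ee_pos: [0.4912, 0.0445, 0.0639]
force: [4.7, 13.4, -0.3]
```

```bash

python3 -m creep '[[0.4,-1.4,0,0.01],[0,0,0,0]]' | grep -E 'pos|force'
python3 -m creep '[[0,0,0,0]]' | grep -E 'pos|force'
```

```text
ee_pos: [0.4916, 0.0434, 0.0639]
force: [4.0, 14.8, -0.4]
ee_pos: [0.4916, 0.0434, 0.064]
force: [3.7, 14.4, -0.2]
```

```bash

python3 -m creep '[[0.5,-1.5,0,0.01],[0,0,0,0]]' | grep -E 'pos|force'
python3 -m creep '[[-0.5,1.5,0,0],[-0.8,2.5,0,0],[-0.7,2,0,0],[0,0,0,0]]' 34 | grep -E 'pos|force|wid'
```

```text
ee_pos: [0.492, 0.0423, 0.064]
force: [3.2, 15.8, 0.6]
ee_pos: [0.4888, 0.0448, 0.0632]
force: [0.3, -1.1, 0.3]
width: 0.0341
```

```bash

python3 -m creep '[[0,0,0,0],[0,0,20,0],[0,0,40,0],[0,0,50,0],[0,0,50,0]]' 40 | grep -E 'pos|force|wid'
python3 -m creep '[[-10,-45,20,0],[-10,-45,0,0],[-10,-45,0,0],[-10,-45,0,0],[-10,-45,0,0]]' | grep -E 'pos|force|wid'
python3 -m creep '[[-10,-45,0,0],[-10,-45,0,0],[0,0,0,0],[0,0,0,0]]' | grep -E 'clock|pos|force|wid'
python3 -c "
from h import *
a=snapshot('top')['pixels'][170:290,180:270,::-1];b=snapshot('scene')['pixels'][120:210,205:305,::-1]
a=cv2.resize(a,None,fx=4.5,fy=4.5,interpolation=2)[:540];b=cv2.resize(b,None,fx=3.9,fy=3.9,interpolation=2)
o=np.zeros((540,800,3),'u1');o[:,:405]=a;o[:b.shape[0],408:408+b.shape[1]]=b
cv2.imwrite('pics/k.png',o)"
```

```text
ee_pos: [0.4885, 0.0448, 0.2244]
force: [1.2, 1.0, 0.3]
width: 0.0399
ee_pos: [0.4383, -0.1815, 0.2434]
force: [0.2, -0.4, -0.8]
width: 0.0396
clock: 15.75
ee_pos: [0.4186, -0.2705, 0.2429]
force: [0.6, -0.1, 0.2]
width: 0.0399
```

View pics/k.png

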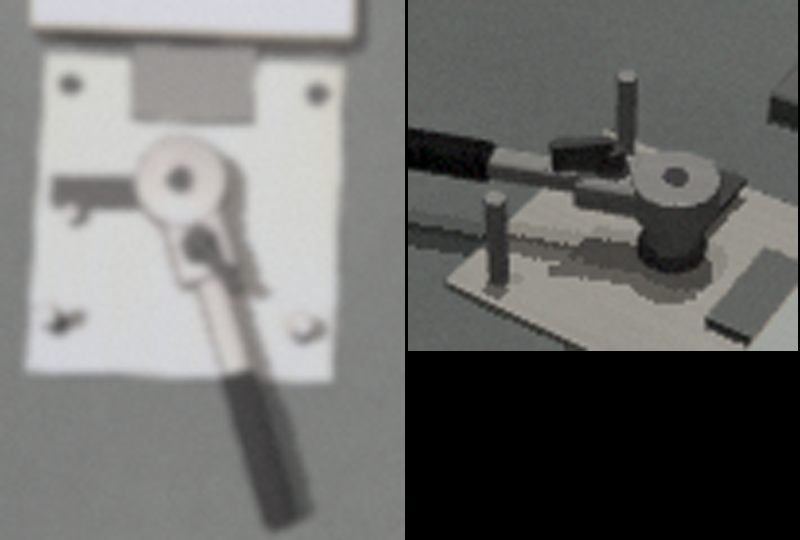

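```bash
python3 -c "
from cell import *
print(close_job())"
```

```text
the job is handed in; nothing more can be done
None
```

The clip is loosened and resting on its stop pin, the lever is left set to loosen, and I handed the job in at about 16 s on the robot's clock.

- **Lever:** I pushed it over with the closed fingertips, with about 3 N of force showing. The picture afterwards showed it leaning to the anticlockwise side.
- **Strokes:** The jaws straddled the grip loosely and made two loosening strokes with one return stroke between them. I kept the handle short of both posts, and turning took about 10 to 12 N at the grip.
- **Reaching the pin:** The last part went in 1 to 2 mm steps. The force rose steadily from about 10 to 16 N while the tool lagged behind the command, which I took as contact. That is below the 26 N limit.
- **Last check:** After backing off, opening and lifting clear, the final pictures showed:
  - the clip square to its starting direction and against the pin;
  - the lever still leaning to loosen;
  - the arm well away, with wrist force near zero.

I turned the clip only with the ratchet. I did not measure the bystanders' final positions. The handset looked unmoved in the mid-job views, and no unexpected contact force appeared. No check failed or disagreed.

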